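# Fit the adjustable wrench and tighten the turntable nut

### The arm

A 7-joint arm with a two-finger parallel gripper is mounted at the origin on the work surface; the furniture and walls round the work are solid. World frame = base frame: x ahead of the robot, y to its left, z up, the work surface at z = 0. Lengths are in m, angles in rad, forces in N, time in s.
With the tool pointing down it reaches from about 0.4 to 0.875 m from the base axis. Payload 19.3 kg.
Tool frame: the origin (TCP) lies on the mounting face of the last link; the fingertips stand 173 mm ahead of it and the grasp point (between the pads) lies 155 mm ahead of it (bot.grip_point_offset is the distance from the TCP to the grasp point, in m); z points along the fingers, y is the line along which they close (so a half turn about z gives the same grasp; the last joint's range is limited). The gripper opens to 85 mm and grips with 20 to 120 N. Pads are 22 mm wide; open, the fingers measure 114 mm over their backs; the gripper's body (76 mm by 85 mm) begins 54 mm behind the grasp point. The pads swing forward as they close: fully open they stand 13 mm farther back than shut.
Start: joints at [1.196, 0.521, -0.036, 1.599, 0.021, 1.021, -0.113], TCP at [0.188, -0.596, 0.405] pointing down, gripper open.
Joint ranges: [-2.91, 2.91], [-0.3, 2.13], [-1.5, 1.42], [0.17, 2.43], [-1.26, 4.41], [0.16, 1.93], [-2.52, 2.52]. Speed limits (rad/s): [1.89, 1.89, 2.39, 2.39, 3.01, 3.01, 3.01].

### API

Orientations are given as [roll, pitch, yaw] about the fixed x, y, z axes, in that order (R = Rz(yaw) Ry(pitch) Rx(roll)).
In Python, from workcell import bot gives the robot as it stands.
- The arm moves only by the tool arm_command, never from a script. Its argument "deltas" is a list of rows, each a list of 3 entries, a list of its own where there are three numbers: the shift along the tool's x, y, z in cm, then the turn, a rotation vector about the tool's x, y, z in rad, then the finger opening in cm, from 0 to 8.54. In form: [[[tx, ty, tz], [rx, ry, rz], claw], ...]. A call has 1 to 20 rows; each row shifts and turns the commanded pose from where the row before left it, along the tool's axes as they then stand; what a row does not reach is not made up. A row lasts 1/10 s, in which the tool goes at most 50 mm and 8.59 degrees, less where a joint would pass 70% of its speed; a pose out of reach is approached as far as the arm can. A call with a gripper value outside its range is refused whole. The fingers move at their own pace and stop on an object; "newtons" is the grip in N (left out, the last holds). Time passes only in rows, so rows that do not move let the fingers close. It gives the time, the measured TCP pose, the force, the opening and the grip force at its end, in the units of the state.
- bot.observe(): the state, without advancing time (a new reading comes with each control period).
- bot.grab_frame(name): name is "scene" or "top" or "wrist"; returns a dict with "frame" (400x640x3 uint8, red, green, blue), "K" (3x3 intrinsics, pixels), "k1" (the pictures are not rectified: a ray, as slopes to the right and down, at radius r is drawn at 1 + k1 r^2 times it, then the intrinsics apply), "rvec" (rotation vector, rad) and "tvec" (3), from world to camera coordinates, as OpenCV has them; the wrist camera has in their place "T_tool_cam" (4x4, takes a point from camera to tool coordinates, whose origin is the TCP and whose axes are the flange's). Camera axes: x right, y down, z forward; pixel columns grow to the right and rows downward; lengths in m; the calibration is good to about 2 mm. A picture is of the moment at which its call begins: read the wrist's pose just before it. There is no depth.
- bot.job_done(): hands the job in; it is judged then, once.
Trained networks look in a picture, given as the dict that the camera call returned (one of the last four; its "shot" number tells which), for a name from the list of things; names that differ only in an ending like _2 or _b are one class to them, and where a whole thing is asked for, a point or a joint stands for the part that bears it (a point fixed in the world has none). Each returns a list of dicts, best first, with "p" (0 to 1); they miss things now and then, are a little off and sometimes report something else, mostly with a low value. They report only what shows in the picture. A call takes as long as a camera call.
- bot.find_in(name, picture): "rect" ([left, top, width, height] in pixels, round what is visible of it).
- bot.mark_of(name, picture): "at" ([column, row] in pixels: a listed point, or the origin of a listed thing).
The state is a dict: "clock": time; "qpos": joint angles; "qd": joint speeds; "joint_efforts": joint torques, N m; "position": TCP position; "tool_rot": TCP orientation; "force": force on the tool from outside, world axes, zero at the start; "moment": the same for the moment, N m; "grip_width": finger opening in m; "finger_force": force on a finger pad.
Only numpy, scipy, OpenCV 4.12 (cv2) and the standard library are available. Lean on these libraries where they do the work, as an engineer would, in place of code of your own. Each camera call takes 0.05 s, during which the arm holds its last target. There are 200 camera calls.

### The job

The adjustable wrench lying round the brass nut on the cake-turntable foot is set too wide. Roll its knurled worm with a fingertip, top side towards the nut, until the jaws just fit the nut; then use the wrench handle to turn the nut about a quarter turn clockwise (seen from above). Leave the snug wrench lying flat on the nut, and do not disturb the mug, the flour shaker or the portion cup.

Things in the scene. Friction and masses are not known exactly. Their poses are not given: they have to be found in the camera images.
- nut_center (a point): centre (half-way up) of the brass hex nut: 26 mm across flats, 30 mm across corners, 14 mm tall, its stud 3 mm higher. It turns on the fixed grey round foot of a cake turntable, 180 mm across and 15 mm high, whose flat top carries the wrench. z up
- nut (a joint): turn of the nut in rad, growing clockwise seen from above; starts within 0.05 of 0. Stiff: about 0.15 N m to turn
- jaw_center (a point): point of the steel adjustable wrench where the nut's centre lies when the jaws are snug, half-way up the 16 mm thick head. Wrench frame: x from the handle end towards the open mouth of the jaws, y towards the fixed jaw, z up. The wrench is loose, lies flat, is about 217 mm long and 0.55 kg; the fixed jaw's face is at y = +13 mm, the moving jaw is on the -y side, the throat is at x = -17 mm
- worm_top (a point): top of the knurled brass worm, a roller 20 mm in diameter, 18 mm long, axis along wrench y, in a window of the head; 39 mm behind jaw_center (wrench -x), 5 mm to wrench -y, 13 mm above it. It stands 5 mm above the head, 4 mm above the stud. It does not yield: press a fingertip on it until the touch is felt and a little more (8 to 20 N), then drag in wrench +x (towards the nut) to close the jaws
- worm (a joint): turn of the worm in rad, growing as the jaws close, 1 mm of jaw travel per rad. Jaw opening in mm = 34 - worm; the jaws meet the 26 mm nut at about 8, where it stalls. Starts at 0 to 3. Dragging its top back opens the jaws, so lift between strokes. Rolling takes about 3 N at the rim, 6 N at 50 mm/s; it holds the jaw where it is left
- jaw (a joint): travel of the moving jaw in m, 0 at 34 mm opening, growing as it closes; 0.008 is 26 mm
- handle_mid (a point): point on the middle of the wrench handle, 130 mm behind jaw_center (wrench -x), half-way up. The handle is 24 mm wide and 12 mm thick; beyond 90 mm from the nut it overhangs the foot, its underside 17 mm above the table. Axes as the wrench
- mug: orange mug, 81 x 113 x 101 mm, to the robot's right; origin at the underside
- flour_shaker: grey flour shaker, 67 mm across, 110 mm tall, to the robot's left; origin at the underside
- portion_cup_2: small tan portion cup, 56 mm across, 32 mm tall, to the robot's left; origin at the underside

How it is judged:
On the way, in this order (a step that is already met when the one before it is completed fails the run):
1. the worm has been rolled until the jaws fit the nut (opening within 1.2 mm of it), the wrench round the nut, before the nut is turned (value of joint jaw above 0.0068 m and horizontal distance between jaw_center and nut_center below 0.006 m and value of joint nut below 0.6 rad), for 0.2 s.
2. the nut has been turned about a quarter turn clockwise with the jaws snug (value of joint nut above 1.2 rad and value of joint jaw above 0.0065 m), for 0.2 s.
At the end, for the whole second after the job is handed in: the nut stands 1.2 to 1.95 rad (69 to 112 degrees) clockwise of its zero, the jaws within 1.5 mm of its width, the wrench lying flat (within 0.08 rad) and still, its jaw centre within 7 mm of the nut's (all of step 2 and value of joint nut below 1.95 rad and distance between jaw_center and nut_center below 0.007 m and angle between jaw_center's own z axis and vertical below 0.08 rad and linear speed of wrench below 0.02 m/s); the robot touches nothing.
It fails at once if the mug was shoved or tipped (distance of mug from where it was at the start of the episode above 0.03 m or angle between mug's own z axis and vertical above 0.5 rad).
It fails at once if the flour shaker was shoved or tipped (distance of flour_shaker from where it was at the start of the episode above 0.03 m or angle between flour_shaker's own z axis and vertical above 0.5 rad).
It fails at once if the portion cup was shoved (distance of portion_cup_2 from where it was at the start of the episode above 0.03 m).
It also fails if it takes over 70 s, if anything falls off the work surface, if the arm or the gripper's body presses on something with over 40 N, if the wrist force passes 120 N, or if a joint passes its speed limit or range.

## Working session

There is one attempt and no reset: what is moved stays moved. The work goes in short steps, Python scripts to look and compute and a tool call to move; the robot and the scene stay as the last step left them, time stands still between calls to the robot, and variables do not carry over. Pictures are saved under pics/ and viewed, at most 10 in all, crops included, and the job is handed in when it is done.

Besides the shell and the picture viewer there is one more tool, called by a JSON object that holds its "op" and its "data". arm_command: Moves the arm, as the interface text tells. Its arguments: {"type":"object","properties":{"deltas":{"type":"array","items":{"type":"array"}},"newtons":{"type":"number"}},"required":["deltas"]}

```bash
mkdir -p pics
cat > h.py <<'E'
import numpy as np, cv2
from scipy.spatial.transform import Rotation as R
from workcell import bot
def campose(p,st=None):
    K=np.array(p["K"]);
    if "rvec" in p:
        Rc=R.from_rotvec(np.ravel(p["rvec"])).as_matrix(); t=np.ravel(p["tvec"]); return K,Rc.T,-Rc.T@t
    T=np.array(p["T_tool_cam"]); Rt=R.from_euler('xyz',st["tool_rot"]).as_matrix()
    return K,Rt@T[:3,:3],Rt@T[:3,3]+np.array(st["position"])
def ray(p,uv,st=None):
    K,Rw,c=campose(p,st); d=np.array([p["k1"],0,0,0,0],float)
    x=cv2.undistortPoints(np.array([[uv]],float),K,d)[0,0]
    return c,Rw@np.array([x[0],x[1],1])
def atz(p,uv,z,st=None):
    c,v=ray(p,uv,st); return c+v*(z-c[2])/v[2]
def tri(rs):
    A=0;b=0
    for c,v in rs:
        v=v/np.linalg.norm(v);M=np.eye(3)-np.outer(v,v);A=A+M;b=b+M@c
    return np.linalg.solve(A,b)
Z=dict(nut_center=.022,jaw_center=.023+.0,worm_top=.036,handle_mid=.023,mug=0,flour_shaker=0,portion_cup_2=0)
E
python3 - <<'E'
from h import *
np.set_printoptions(precision=4,suppress=True)
st=bot.observe(); print({k:np.round(v,3) for k,v in st.items()})
for n in ["scene","top","wrist"]:
    st=bot.observe();p=bot.grab_frame(n); cv2.imwrite(f"pics/{n}0.png",p["frame"][:,:,::-1])
    for k,z in Z.items():
        m=bot.mark_of(k,p)[:1]
        for a in m: print(n,k,round(a["p"],2),np.round(a["at"]),atz(p,a["at"],z,st))
E
```

```text
{'clock': np.float64(0.0), 'qpos': array([ 1.196,  0.522, -0.036,  1.6  ,  0.021,  1.021, -0.113]), 'qd': array([-0.001,  0.001, -0.001,  0.001, -0.   ,  0.001, -0.001]), 'joint_efforts': array([ -0.002, -92.712,   1.977, -36.993,   0.017,   0.008,  -0.   ]), 'position': array([ 0.187, -0.596,  0.404]), 'tool_rot': array([-3.141,  0.   ,  0.305]), 'force': array([-0.385, -0.004,  0.023]), 'moment': array([ 0.023,  0.008, -0.01 ]), 'finger_force': np.float64(0.0), 'grip_width': np.float64(0.085)}
scene nut_center 0.39 [335. 225.] [0.5338 0.0202 0.022 ]
scene worm_top 0.56 [321. 220.] [ 0.5492 -0.0152  0.036 ]
scene handle_mid 0.8 [288. 227.] [ 0.6056 -0.0847  0.023 ]
scene mug 0.79 [264. 162.] [ 0.4197 -0.3031 -0.    ]
scene flour_shaker 0.68 [441. 212.] [0.3237 0.2507 0.    ]
scene portion_cup_2 0.79 [424. 239.] [0.4381 0.2441 0.    ]
top nut_center 0.63 [317. 194.] [0.531  0.0311 0.022 ]
top worm_top 0.87 [327. 184.] [ 0.5601 -0.0005  0.036 ]
top handle_mid 0.93 [351. 173.] [ 0.6001 -0.0781  0.023 ]
top mug 0.53 [426. 233.] [ 0.4143 -0.3216  0.    ]
top flour_shaker 0.43 [246. 254.] [0.3395 0.2524 0.    ]
top portion_cup_2 0.54 [251. 223.] [0.4364 0.2385 0.    ]
```

Run:
```python
import cv2
a=cv2.imread("pics/scene0.png")[120:300,200:500];b=cv2.imread("pics/top0.png")[130:280,220:460]
cv2.imwrite("pics/c0.png",cv2.vconcat([cv2.resize(a,(500,300),interpolation=2),cv2.resize(b,(500,300),interpolation=2)]))
```

```text
(no output)
```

View pics/c0.png

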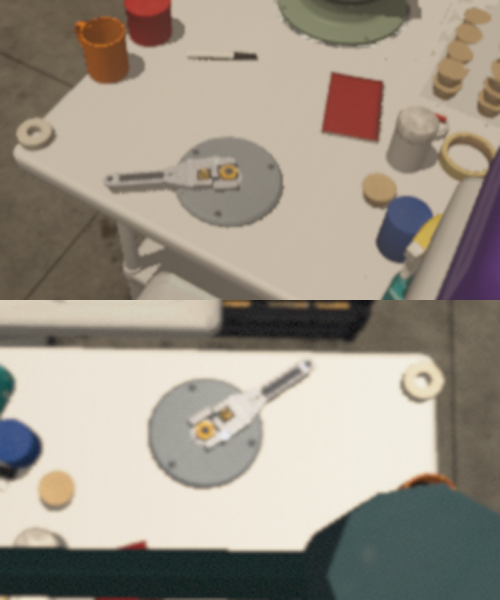

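The two pictures agree: the nut is near (0.532, 0.027) and the handle points to about -57°. The mug, shaker and cup are well clear. I'll move above the worm with the gripper closed.

{"op": "arm_command", "data": {"deltas": [[[2.64,-2.25,0],[0,0,0],0],[[2.64,-2.25,0],[0,0,0],0],[[2.64,-2.25,0],[0,0,0],0],[[2.64,-2.25,0],[0,0,0],0],[[2.64,-2.25,0],[0,0,0],0],[[2.64,-2.25,0],[0,0,0],0],[[2.64,-2.25,0],[0,0,0],0],[[2.64,-2.25,0],[0,0,0],0],[[2.64,-2.25,0],[0,0,0],0],[[2.64,-2.25,0],[0,0,0],0],[[2.64,-2.25,0],[0,0,0],0],[[2.64,-2.25,0],[0,0,0],0],[[2.64,-2.25,0],[0,0,0],0],[[2.64,-2.25,0],[0,0,0],0],[[2.64,-2.25,0],[0,0,0],0],[[2.64,-2.25,0],[0,0,0],0],[[2.64,-2.25,0],[0,0,0],0],[[2.64,-2.25,0],[0,0,0],0],[[2.64,-2.25,0],[0,0,0],0],[[2.64,-2.25,0],[0,0,0],0]]}}

```text
clock: 3.2
position: [0.5568, -0.0072, 0.4048]
tool_rot: [3.141, -0.0, 0.305]
force: [-0.6, 0.3, -0.3]
grip_width: -0.0004
finger_force: 0.0
```

{"op": "arm_command", "data": {"deltas": [[[0,0,2],[0,0,-0.09],0],[[0,0,2],[0,0,-0.09],0],[[0,0,2],[0,0,-0.09],0],[[0,0,2],[0,0,0],0],[[0,0,0],[0,0,0],0],[[0,0,0],[0,0,0],0]]}}

```text
clock: 3.8
position: [0.5563, -0.0085, 0.3251]
tool_rot: [-3.141, 0.0, 0.574]
force: [-0.1, 0.3, -0.6]
grip_width: -0.0002
finger_force: 0.0
```

```bash
cat > look.py <<'E'
import sys
from h import *
np.set_printoptions(precision=4,suppress=True)
st=bot.observe();print(st["clock"],np.array(st["position"]),np.array(st["tool_rot"]),np.array(st["force"]),st["grip_width"])
for n in sys.argv[2:]:
    p=bot.grab_frame(n); cv2.imwrite(f"pics/{n}{sys.argv[1]}.png",p["frame"][:,:,::-1])
    for k in ["nut_center","jaw_center","worm_top","handle_mid"]:
        for a in bot.mark_of(k,p)[:1]: print(n,k,round(a["p"],2),np.round(a["at"]),atz(p,a["at"],Z[k],st))
E
python3 look.py 1 wrist top scene
```

```text
3.8 [ 0.5563 -0.0085  0.3251] [-3.1414  0.0002  0.5744] [-0.1168  0.2998 -0.6038] -0.00022023719851960754
wrist nut_center 0.94 [267. 200.] [0.5303 0.026  0.022 ]
wrist jaw_center 0.81 [268. 206.] [0.5264 0.0226 0.023 ]
wrist worm_top 0.71 [312. 199.] [ 0.5555 -0.0048  0.036 ]
wrist handle_mid 0.55 [415. 192.] [ 0.6066 -0.0798  0.023 ]
top nut_center 0.57 [315. 196.] [0.5254 0.0348 0.022 ]
top jaw_center 0.39 [322. 195.] [0.5289 0.0132 0.023 ]
top worm_top 0.18 [251. 226.] [0.4251 0.2329 0.036 ]
scene nut_center 0.54 [334. 226.] [0.5375 0.0205 0.022 ]
scene jaw_center 0.73 [335. 224.] [0.5304 0.0201 0.023 ]
scene worm_top 0.71 [320. 222.] [ 0.556 -0.013  0.036]
scene handle_mid 0.77 [289. 230.] [ 0.6117 -0.0768  0.023 ]
```

View pics/wrist1.png

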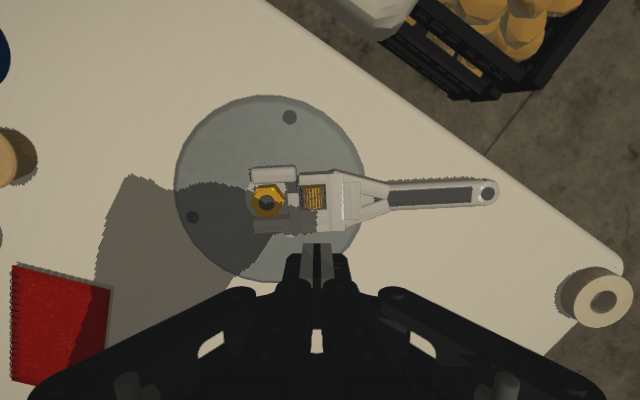

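The worm shows at about (314,197), the nut at (267,202) and the handle end ring at (488,193). The closed fingertips are at (317,250). I'll work out the wrench axis from these.

Run:
```python
from h import *
np.set_printoptions(precision=4,suppress=True)
st=bot.observe();p=bot.grab_frame("wrist")
a=atz(p,(267,202),.030,st);w=atz(p,(314,197),.036,st);e=atz(p,(488,193),.029,st);m=atz(p,(405,194),.029,st)
print(a,w,e,m)
d=m-e; print("yaw from handle",np.arctan2(d[1],d[0]))
psi=np.arctan2(*(a-e)[[1,0]]);print("psi",psi)
# constraints: worm = jc + R(-39,-5); fixed jaw face line rows
for uv in [(250,182),(296,181),(257,219),(300,221)]: print(uv,atz(p,uv,.031,st))
th=st["tool_rot"][2]; dx=w[:2]-np.array(st["position"])[:2]
print("tool xy to worm cm",100*(dx[0]*np.cos(th)+dx[1]*np.sin(th)),100*(dx[0]*np.sin(th)-dx[1]*np.cos(th)))
img=p["frame"][150:250,230:330,::-1]; cv2.imwrite("pics/c1.png",cv2.resize(img,(600,600),interpolation=cv2.INTER_CUBIC))
```

```text
[0.5309 0.025  0.03  ] [ 0.5578 -0.0057  0.036 ] [ 0.6404 -0.1302  0.029 ] [ 0.6008 -0.0706  0.029 ]
yaw from handle 2.157036311654265
psi 2.184967327251943
(250, 182) [0.5385 0.0459 0.031 ]
(296, 181) [0.5602 0.0138 0.031 ]
(257, 219) [0.5134 0.0246 0.031 ]
(300, 221) [ 0.5321 -0.0077  0.031 ]
tool xy to worm cm 0.29463761860509324 -0.14561783400478084
```

View pics/c1.png

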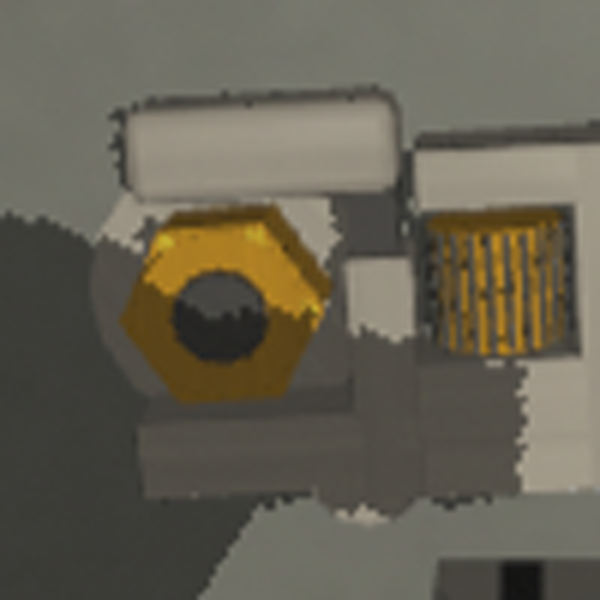

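The worm is at world (0.5565, -0.0055) and the wrench yaw is about 2.157. The nut flats line up with the jaws, with play. I'll descend behind the worm top.

{"op": "arm_command", "data": {"deltas": [[[0.2,0.7,1.0],[0,0,-0.012],0],[[0,0,2.5],[0,0,0],0],[[0,0,2.5],[0,0,0],0],[[0,0,2.5],[0,0,0],0],[[0,0,2],[0,0,0],0],[[0,0,0.5],[0,0,0],0],[[0,0,0],[0,0,0],0],[[0,0,0],[0,0,0],0]]}}

```text
clock: 5.4
position: [0.562, -0.0134, 0.2153]
tool_rot: [3.141, -0.001, 0.587]
force: [0.8, -0.5, -0.1]
grip_width: 0.0
finger_force: 0.0
```

{"op": "arm_command", "data": {"deltas": [[[0,0,0.3],[0,0,0],0],[[0,0,0],[0,0,0],0]]}}

```text
clock: 5.6
position: [0.5618, -0.0134, 0.2121]
tool_rot: [3.141, -0.001, 0.587]
force: [-0.1, -0.7, -0.0]
grip_width: -0.0
finger_force: 0.0
```

{"op": "arm_command", "data": {"deltas": [[[0,0,0.2],[0,0,0],0],[[0,0,0],[0,0,0],0]]}}

```text
clock: 5.8
position: [0.5617, -0.0133, 0.2097]
tool_rot: [3.142, -0.0, 0.587]
force: [0.3, -0.3, -0.4]
grip_width: 0.0
finger_force: 0.0
```

{"op": "arm_command", "data": {"deltas": [[[0,0,0.1],[0,0,0],0],[[0,0,0],[0,0,0],0]]}}

```text
clock: 6.0
position: [0.5617, -0.0133, 0.2087]
tool_rot: [3.142, -0.0, 0.587]
force: [-0.3, -0.2, 0.6]
grip_width: -0.0001
finger_force: 0.3
```

{"op": "arm_command", "data": {"deltas": [[[0,0,0.1],[0,0,0],0],[[0,0,0],[0,0,0],0]]}}

```text
clock: 6.2
position: [0.5619, -0.0135, 0.208]
tool_rot: [3.141, -0.0, 0.587]
force: [-1.4, -1.2, 7.4]
grip_width: -0.0001
finger_force: 3.3
```

{"op": "arm_command", "data": {"deltas": [[[0,0,0.1],[0,0,0],0],[[0,0,0],[0,0,0],0]]}}

```text
clock: 6.4
position: [0.5622, -0.0138, 0.2073]
tool_rot: [3.14, -0.001, 0.586]
force: [1.0, -3.6, 11.2]
grip_width: 0.0002
finger_force: 5.3
```

I have contact at 11 N. First drag stroke.

{"op": "arm_command", "data": {"deltas": [[[0,-0.3,0],[0,0,0],0],[[0,-0.3,0],[0,0,0],0],[[0,-0.3,0],[0,0,0],0],[[0,-0.3,0],[0,0,0],0],[[0,-0.3,0],[0,0,0],0]]}}

```text
clock: 6.9
position: [0.5543, -0.0025, 0.2088]
tool_rot: [3.138, -0.001, 0.585]
force: [-5.0, -10.9, 37.6]
grip_width: 0.0001
finger_force: 18.8
```

{"op": "arm_command", "data": {"deltas": [[[0,0,-0.8],[0,0,0],0],[[0,0,0],[0,0,0],0]]}}

```text
clock: 7.1
position: [0.5536, -0.0008, 0.2155]
tool_rot: [3.141, -0.001, 0.587]
force: [0.4, 0.8, -0.5]
grip_width: 0.0002
finger_force: 0.0
```

```bash
python3 look.py 2 wrist
python3 - <<'E'
import cv2
cv2.imwrite("pics/c2.png",cv2.resize(cv2.imread("pics/wrist2.png")[60:360,120:520],(800,600)))
E
```

```text
7.1 [ 0.5536 -0.0008  0.2155] [ 3.1409 -0.0011  0.5867] [ 0.3669  0.8236 -0.4609] 0.00018401981740361547
wrist worm_top 0.78 [327. 256.] [ 0.5572 -0.0057  0.036 ]
wrist handle_mid 0.88 [490. 248.] [ 0.6056 -0.0815  0.023 ]
```

View pics/c2.png

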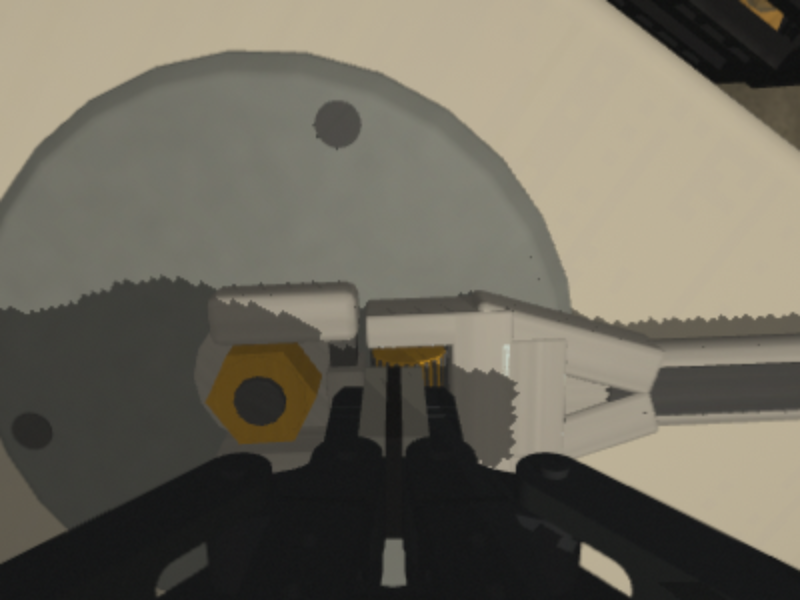

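The fingertip has a rounded edge, so the force rose to 38 N at its centre. I'll press about 0.8 mm less and use strokes of ±6.5 mm.

{"op": "arm_command", "data": {"deltas": [[[0,1.25,0],[0,0,0],0],[[0,0,0.5],[0,0,0],0],[[0,0,0.22],[0,0,0],0],[[0,0,0],[0,0,0],0],[[0,-0.26,0],[0,0,0],0],[[0,-0.26,0],[0,0,0],0],[[0,-0.26,0],[0,0,0],0]]}}

```text
clock: 8.05
position: [0.5567, -0.0064, 0.2088]
tool_rot: [3.138, -0.001, 0.585]
force: [-3.3, -11.4, 34.3]
grip_width: -0.0002
finger_force: 16.9
```

{"op": "arm_command", "data": {"deltas": [[[0,-0.26,0],[0,0,0],0],[[0,-0.26,0],[0,0,0],0],[[0,0,0],[0,0,0],0]]}}

```text
clock: 8.35
position: [0.5535, -0.0016, 0.2088]
tool_rot: [3.139, -0.0, 0.585]
force: [-6.4, -8.8, 34.8]
grip_width: 0.0001
finger_force: 17.3
```

{"op": "arm_command", "data": {"deltas": [[[0,0,-0.8],[0,0,0],0],[[0,1.3,0],[0,0,0],0],[[0,0,0.4],[0,0,0],0],[[0,0,0.3],[0,0,0],0],[[0,0,0],[0,0,0],0],[[0,-0.26,0],[0,0,0],0],[[0,-0.26,0],[0,0,0],0],[[0,-0.26,0],[0,0,0],0]]}}

```text
clock: 9.15
position: [0.5563, -0.0059, 0.209]
tool_rot: [3.14, 0.0, 0.585]
force: [-2.6, -9.0, 26.7]
grip_width: -0.0001
finger_force: 13.4
```

{"op": "arm_command", "data": {"deltas": [[[0,-0.26,0],[0,0,0],0],[[0,-0.26,0],[0,0,0],0],[[0,0,0],[0,0,0],0],[[0,0,-0.8],[0,0,0],0],[[0,0,0],[0,0,0],0]]}}

```text
clock: 9.65
position: [0.5531, -0.0002, 0.2166]
tool_rot: [-3.141, -0.0, 0.587]
force: [-0.0, 0.7, 0.4]
grip_width: 0.0
finger_force: 0.0
```

```bash
python3 look.py 3 wrist
python3 - <<'E'
import cv2
cv2.imwrite("pics/c3.png",cv2.resize(cv2.imread("pics/wrist3.png")[160:310,190:390],(800,600)))
E
```

```text
9.65 [ 0.5531 -0.0002  0.2166] [-3.1415 -0.0003  0.5868] [-0.0209  0.6637  0.3794] 9.796769702543281e-06
wrist nut_center 0.73 [254. 252.] [0.5304 0.0257 0.022 ]
wrist worm_top 0.67 [329. 252.] [ 0.5586 -0.0048  0.036 ]
```

View pics/c3.png

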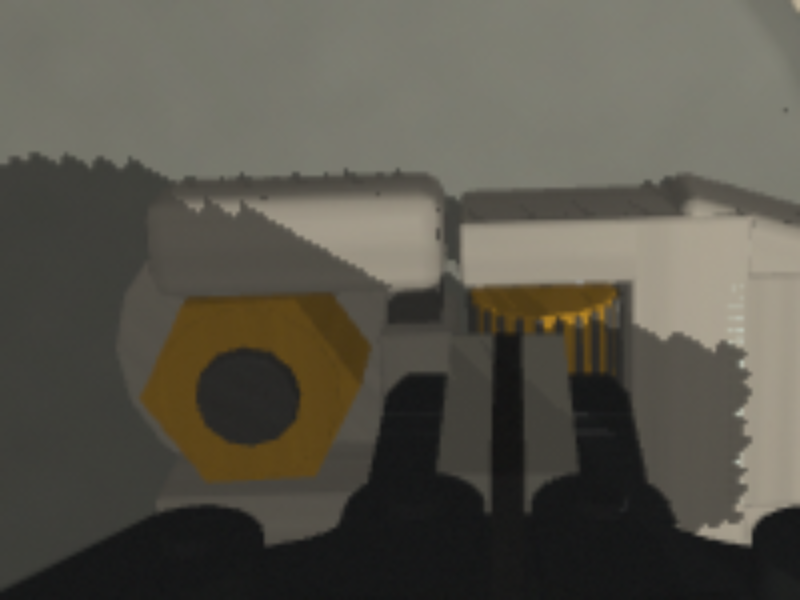

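{"op": "arm_command", "data": {"deltas": [[[0,1.3,0],[0,0,0],0],[[0,0,0.4],[0,0,0],0],[[0,0,0.35],[0,0,0],0],[[0,0,0],[0,0,0],0],[[0,-0.26,0],[0,0,0],0],[[0,-0.26,0],[0,0,0],0],[[0,-0.26,0],[0,0,0],0],[[0,-0.26,0],[0,0,0],0]]}}

```text
clock: 10.7
position: [0.5548, -0.0031, 0.2093]
tool_rot: [3.14, -0.001, 0.586]
force: [1.1, -5.6, 9.5]
grip_width: 0.0001
finger_force: 4.7
```

{"op": "arm_command", "data": {"deltas": [[[0,-0.26,0],[0,0,0],0],[[0,0,0],[0,0,0],0],[[0,0,-0.8],[0,0,0],0],[[0,1.3,0],[0,0,0],0],[[0,0,0.4],[0,0,0],0],[[0,0,0.4],[0,0,0],0],[[0,0,0],[0,0,0],0],[[0,-0.26,0],[0,0,0],0],[[0,-0.26,0],[0,0,0],0],[[0,-0.26,0],[0,0,0],0],[[0,-0.26,0],[0,0,0],0]]}}

```text
clock: 11.8
position: [0.5549, -0.0034, 0.2092]
tool_rot: [3.14, -0.0, 0.586]
force: [1.8, -7.9, 11.8]
grip_width: 0.0004
finger_force: 6.2
```

{"op": "arm_command", "data": {"deltas": [[[0,-0.26,0],[0,0,0],0],[[0,0,0],[0,0,0],0],[[0,0,-0.8],[0,0,0],0],[[0,1.3,0],[0,0,0],0],[[0,0,0.4],[0,0,0],0],[[0,0,0.4],[0,0,0],0],[[0,0,0],[0,0,0],0],[[0,-0.26,0],[0,0,0],0],[[0,-0.26,0],[0,0,0],0],[[0,-0.26,0],[0,0,0],0],[[0,-0.26,0],[0,0,0],0]]}}

```text
clock: 12.9
position: [0.5552, -0.0037, 0.2093]
tool_rot: [3.139, -0.001, 0.586]
force: [3.3, -9.2, 12.7]
grip_width: -0.0002
finger_force: 6.2
```

The drag resistance is rising (5.2, then 7.5, then 9.4 N), so it may be near stall. I'll finish this stroke, raise the arm and look.

{"op": "arm_command", "data": {"deltas": [[[0,-0.26,0],[0,0,0],0],[[0,0,0],[0,0,0],0]]}}

```text
clock: 13.1
position: [0.5537, -0.0009, 0.2092]
tool_rot: [3.14, -0.001, 0.586]
force: [2.9, -5.1, 12.1]
grip_width: -0.0001
finger_force: 5.9
```

{"op": "arm_command", "data": {"deltas": [[[0,0,-2],[0,0,0],0],[[-2.5,0,-4],[0,0,0],0],[[-2.5,0,-3],[0,0,0],0],[[0,0,0],[0,0,0],0]]}}

```text
clock: 13.5
position: [0.5102, -0.0296, 0.3015]
tool_rot: [3.139, -0.001, 0.585]
force: [0.3, 0.9, -0.2]
grip_width: -0.0
finger_force: 0.0
```

```bash
python3 look.py 4 wrist
python3 - <<'E'
import cv2
cv2.imwrite("pics/c4.png",cv2.resize(cv2.imread("pics/wrist4.png")[80:230,200:400],(800,600)))
E
```

```text
13.5 [ 0.5102 -0.0296  0.3015] [ 3.1393 -0.0013  0.5848] [ 0.2887  0.9363 -0.1979] -3.2538503862149065e-05
wrist nut_center 0.69 [270. 145.] [0.5306 0.0253 0.022 ]
wrist worm_top 0.92 [324. 137.] [ 0.5587 -0.0056  0.036 ]
wrist handle_mid 0.74 [436. 143.] [ 0.6023 -0.0804  0.023 ]
```

View pics/c4.png

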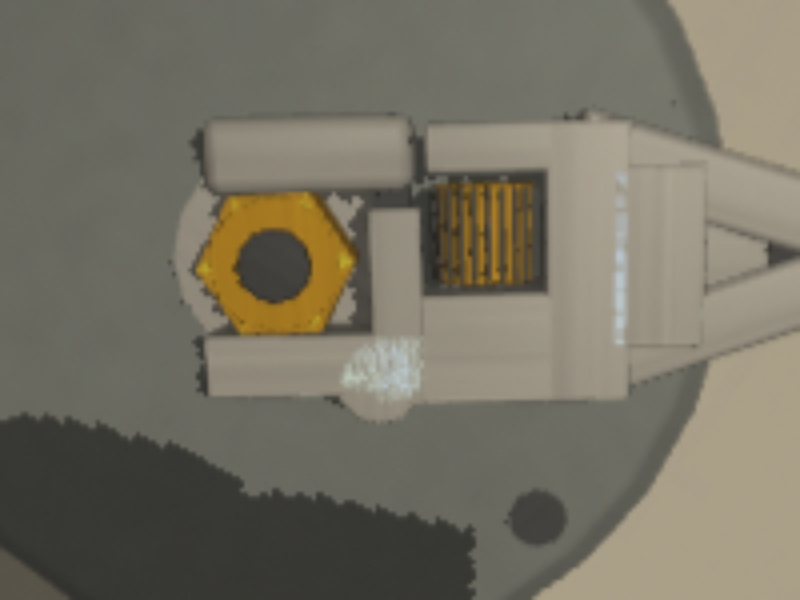

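The picture shows the jaws snug: the nut's flats span rows 192-335 and meet both jaw faces, and the corner is about 2.7 mm from the throat. Next I'll put the closed fingers on the counter-clockwise side of the handle.

{"op": "arm_command", "data": {"deltas": [[[2.68,2.5,0],[0,0,0],0],[[2.68,2.5,0],[0,0,0],0],[[2.68,2.5,0],[0,0,0],0],[[0,0,3],[0,0,0],0],[[0,0,3],[0,0,0],0],[[0,0,3],[0,0,0],0],[[0,0,1.95],[0,0,0],0],[[0,0,0],[0,0,0],0]]}}

```text
clock: 14.55
position: [0.6189, -0.0453, 0.1857]
tool_rot: [-3.138, 0.004, 0.588]
force: [-0.8, -0.4, -0.9]
grip_width: -0.0
finger_force: 0.0
```

```bash
python3 look.py 5 wrist; python3 -c "
from workcell import bot;print(bot.observe()['qpos'])"
```

```text
14.55 [ 0.6189 -0.0453  0.1857] [-3.138   0.0044  0.5878] [-0.793  -0.3728 -0.9331] -3.9865552156113026e-05
wrist nut_center 0.66 [ 98. 330.] [0.5308 0.026  0.022 ]
[ 0.14647084  0.80512514 -0.25060275  1.72738493  0.30172704  0.6455209
 -1.25647453]
```

View pics/wrist5.png

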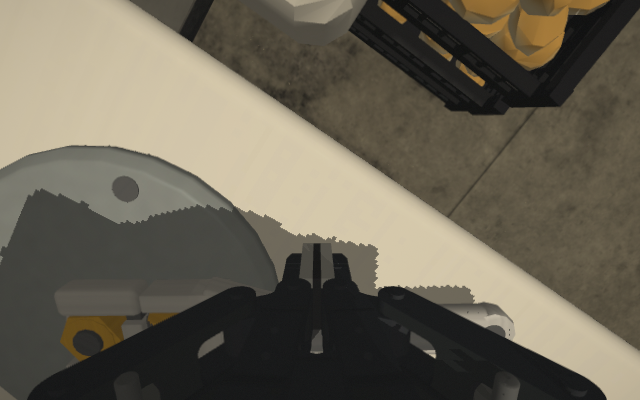

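The fingers are on the correct side of the handle, with the finger column at x≈317 beyond the foot edge. To leave room in joint 7, I'll pre-turn the tool 90° counter-clockwise and raise it 5 mm.

{"op": "arm_command", "data": {"deltas": [[[0,0,-0.5],[0,0,-0.131],0],[[0,0,0],[0,0,-0.131],0],[[0,0,0],[0,0,-0.131],0],[[0,0,0],[0,0,-0.131],0],[[0,0,0],[0,0,-0.131],0],[[0,0,0],[0,0,-0.131],0],[[0,0,0],[0,0,-0.131],0],[[0,0,0],[0,0,-0.131],0],[[0,0,0],[0,0,-0.131],0],[[0,0,0],[0,0,-0.131],0],[[0,0,0],[0,0,-0.131],0],[[0,0,0],[0,0,-0.131],0],[[0,0,0],[0,0,0],0]]}}

```text
clock: 16.1
position: [0.6201, -0.0464, 0.1953]
tool_rot: [3.141, 0.001, 2.16]
force: [0.9, -0.7, 0.0]
grip_width: -0.0002
finger_force: 0.0
```

```bash
python3 -c "
from workcell import bot;print(bot.observe()['qpos'])"
```

```text
[ 0.39552066  0.87131736 -0.63689946  1.71281339  0.69195779  0.7944536
  0.0152049 ]
```

{"op": "arm_command", "data": {"deltas": [[[0,-0.5,0.3],[0,0,0],0],[[0,-0.5,0],[0,0,0],0],[[0,-0.3,0],[0,0,0],0],[[-0.1,-0.66,0],[0,0,0.06],0],[[-0.1,-0.66,0],[0,0,0.06],0],[[-0.1,-0.66,0],[0,0,0.06],0],[[-0.1,-0.66,0],[0,0,0.06],0],[[-0.1,-0.66,0],[0,0,0.06],0]]}}

```text
clock: 16.9
position: [0.582, -0.0732, 0.1918]
tool_rot: [3.141, 0.001, 1.854]
force: [3.9, -3.4, -1.5]
grip_width: 0.0001
finger_force: 2.3
```

```bash
cat > st.py <<'E'
from h import *
st=bot.observe();p=np.array(st["position"]);d=p[:2]-[.5305,.0255];th=st["tool_rot"][2]
h=np.array([-np.cos(th),-np.sin(th)]);s=np.array([np.sin(th),-np.cos(th)])
print(st["clock"],"along",d@h,"side",d@s,"ang",np.arctan2(d[1],d[0]),"yaw",th,"z",p[2],"F",np.round(st["force"],1),np.round(st["qpos"],2))
E
python3 st.py; python3 look.py 6 scene top
```

```text
16.9 along 0.10918082088254621 side 0.02179204279601882 ang -1.090176162775656 yaw 1.8544095312611444 z 0.19177733618486198 F [ 3.9 -3.4 -1.5] [ 0.41  0.82 -0.56  1.81  0.65  0.7  -0.24]
16.9 [ 0.582  -0.0732  0.1918] [3.1407 0.001  1.8544] [ 3.937  -3.3658 -1.5118] 0.0001453596164932358
scene nut_center 0.62 [337. 224.] [0.5301 0.0238 0.022 ]
scene jaw_center 0.98 [337. 224.] [0.5298 0.0245 0.023 ]
scene worm_top 0.79 [322. 217.] [ 0.5376 -0.0162  0.036 ]
scene handle_mid 0.74 [293. 214.] [ 0.5612 -0.0978  0.023 ]
top nut_center 0.62 [317. 195.] [0.5284 0.031  0.022 ]
top jaw_center 0.56 [319. 196.] [0.5261 0.0243 0.023 ]
top worm_top 0.72 [329. 188.] [ 0.549  -0.0083  0.036 ]
```

The handle is following, at about 0.33 rad so far. I'll continue the arc.

{"op": "arm_command", "data": {"deltas": [[[-0.1,-0.66,0],[0,0,0.06],0],[[-0.1,-0.66,0],[0,0,0.06],0],[[-0.1,-0.66,0],[0,0,0.06],0],[[-0.1,-0.66,0],[0,0,0.06],0],[[-0.1,-0.66,0],[0,0,0.06],0],[[-0.1,-0.66,0],[0,0,0.06],0],[[-0.1,-0.66,0],[0,0,0.06],0],[[-0.1,-0.66,0],[0,0,0.06],0],[[-0.1,-0.66,0],[0,0,0.06],0]]}}

```text
clock: 18.3
position: [0.5239, -0.0847, 0.1916]
tool_rot: [3.141, 0.0, 1.316]
force: [3.4, -4.9, -1.3]
grip_width: 0.0002
finger_force: 2.5
```

```bash
python3 st.py
```

```text
18.3 along 0.1082635256028996 side 0.021392687340714783 ang -1.6304713766984325 yaw 1.316036118238289 z 0.19163459550531298 F [ 3.4 -4.9 -1.3] [ 0.35  0.73 -0.41  1.97  0.54  0.55 -0.69]
```

{"op": "arm_command", "data": {"deltas": [[[-0.1,-0.66,0],[0,0,0.06],0],[[-0.1,-0.66,0],[0,0,0.06],0],[[-0.1,-0.66,0],[0,0,0.06],0],[[-0.1,-0.66,0],[0,0,0.06],0],[[-0.1,-0.66,0],[0,0,0.06],0],[[-0.1,-0.66,0],[0,0,0.06],0],[[-0.1,-0.66,0],[0,0,0.06],0],[[-0.1,-0.66,0],[0,0,0.06],0],[[-0.1,-0.66,0],[0,0,0.06],0],[[-0.1,-0.66,0],[0,0,0.06],0],[[-0.1,-0.66,0],[0,0,0.06],0],[[0,0,0],[0,0,0],0]]}}

```text
clock: 19.5
position: [0.4567, -0.056, 0.1915]
tool_rot: [-3.141, 0.002, 0.657]
force: [-2.2, -3.6, -0.1]
grip_width: -0.0001
finger_force: 1.5
```

```bash
python3 st.py
```

```text
19.5 along 0.10822937947657045 side 0.019464348430143524 ang -2.306813012636992 yaw 0.656838313089545 z 0.19145262563342927 F [-2.2 -3.6 -0.1] [ 0.16  0.65 -0.21  2.15  0.36  0.37 -1.26]
```

The arc totals about 1.5 rad. I'll back off, lift and look.

{"op": "arm_command", "data": {"deltas": [[[0,0.5,0],[0,0,0],0],[[0,1,0],[0,0,0],0],[[0,0.5,-2],[0,0,0],0],[[0,0,-4],[0,0,0],0],[[0,0,-4],[0,0,0],0],[[3,3,-4],[0,0,0],0],[[3,3,0],[0,0,0],0],[[0,0,0],[0,0,0],0]]}}

```text
clock: 20.3
position: [0.5519, -0.0831, 0.3271]
tool_rot: [3.139, -0.004, 0.658]
force: [-0.8, 0.8, -1.1]
grip_width: 0.0
finger_force: 0.0
```

```bash
python3 look.py 7 wrist top
```

```text
20.3 [ 0.5519 -0.0831  0.3271] [ 3.1388 -0.0043  0.6576] [-0.805   0.7919 -1.0922] 3.913741202908775e-06
wrist nut_center 0.98 [201. 137.] [0.5346 0.0248 0.022 ]
wrist jaw_center 0.91 [197. 145.] [0.5274 0.0243 0.023 ]
wrist worm_top 0.67 [198. 189.] [0.5009 0.0007 0.036 ]
wrist handle_mid 0.84 [203. 280.] [ 0.4224 -0.0484  0.023 ]
top nut_center 0.7 [317. 195.] [0.5288 0.0298 0.022 ]
top jaw_center 0.81 [320. 194.] [0.5301 0.0202 0.023 ]
top worm_top 0.65 [325. 203.] [0.5008 0.0047 0.036 ]
top handle_mid 0.65 [337. 230.] [ 0.4166 -0.0362  0.023 ]
```

View pics/wrist7.png

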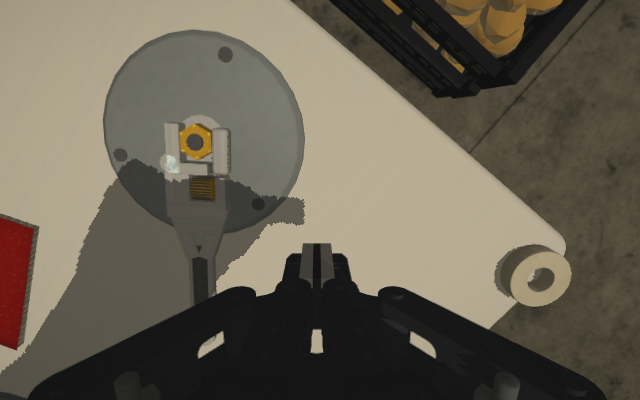

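Run:
```python
import cv2
cv2.imwrite("pics/c7.png",cv2.resize(cv2.imread("pics/wrist7.png")[110:210,145:250],(630,600),interpolation=2))
```

```text
(no output)
```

View pics/c7.png

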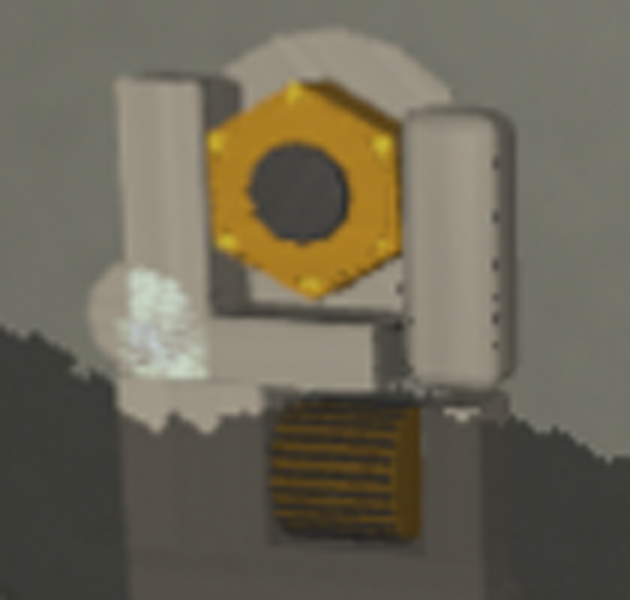

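The nut is snug between both jaws, with its corner about 2 mm from the throat. The wrench has turned about 1.55 rad and lies flat, and the arm is clear. I'm handing it in.

```bash
python3 -c "
from workcell import bot;print(bot.job_done())"
```

```text
the job is handed in; nothing more can be done
None
```

I rolled the worm until the jaws were snug on the nut, turned the nut clockwise by about 1.5 rad (roughly 88°), left the wrench lying flat on it with the arm clear, and handed the job in at about 20 s; the hand-in gave no verdict, and I did not re-check the mug, shaker or portion cup, though no move went near them.

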